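Stand up the toppled pill vial and lock its push-and-turn cap

ROBOT

A 7-joint arm with a two-finger parallel gripper is mounted at the origin on the work surface. World frame = base frame: x ahead of the robot, y to its left, z up, the work surface at z = 0. Lengths are in m, angles in rad, forces in N, time in s.
With the tool pointing down it reaches from about 0.425 to 0.925 m from the base axis. Payload 6.8 kg.
Tool frame: the origin (TCP) lies on the front face of the gripper's body, between the roots of the fingers; the fingertips stand 73 mm ahead of it and the grasp point (between the pads) lies 54 mm ahead of it; z points along the fingers, y is the direction in which the jaws open and shut (so a half turn about z gives the same grasp; the last joint's range is limited). The gripper opens to 85 mm and grips with 20 to 120 N. Pads are 22 mm wide; open, the fingers measure 114 mm over their backs; the gripper's body (76 mm by 85 mm) begins 54 mm behind the grasp point. The pads swing forward as they close: fully open they stand 13 mm farther back than shut.
Start: joints at [-0.108, 0.477, 0.022, 1.555, -0.011, 1.109, -0.083], TCP at [0.675, 0, 0.304] pointing down, gripper open.
Joint ranges: [-2.96, 2.96], [-0.34, 2.1], [-1.41, 1.46], [0.24, 2.44], [-1.37, 4.51], [0.17, 1.92], [-2.96, 2.96]. Speed limits (rad/s): [2.39, 2.39, 3.14, 3.14, 3.14, 3.14, 3.14].

INTERFACE

Orientations are given as a unit quaternion [w, x, y, z].
In Python, from station import get_obs, read_camera, hand_in, spot_in, cut_out, spot_point gives the robot as it stands. The module is installed in compiled form; this text tells all that it offers.
- The arm moves only by the tool move_arm, never from a script. Its arguments are lists of equal length, an entry for each row: "gripper": the opening, from 0 (shut) to 1 (fully open); "xyz": the shift along the tool's x, y, z in cm, a list of three; "twist": the turn about the tool's z in rad. A call has 1 to 5 rows; each row is the pose to reach, as a shift and turn from the pose commanded when the call began, along the tool's axes at that moment; what a row does not reach only later rows make up. A row lasts 1/12 s, in which the tool goes at most 41.7 mm and 7.16 degrees, less where a joint would pass 70% of its speed; a pose out of reach is approached as far as the arm can. A call with a gripper value outside its range is refused whole. The fingers move at their own pace and stop on an object; "squeeze" is the grip in N (left out, the last holds). Time passes only in rows, so rows that repeat a pose let the fingers close. It gives the time, the measured TCP pose, the force and the opening at its end, in the units of the state.
- get_obs(): the state, without advancing time (a new reading comes with each control period).
- read_camera(name): name is "scene" or "side" or "wrist"; returns a dict with "pixels" (384x512x3 uint8, red, green, blue), "fx", "fy", "cx", "cy" (pixels), "R" (3x3) and "t" (3): a world point X has camera coordinates R X + t. Camera axes: x right, y down, z forward; pixel columns grow to the right and rows downward; lengths in m; the calibration is good to about 2 mm. A picture is of the moment at which its call begins. There is no depth.
- hand_in(): hands the job in, once; it reports no verdict.
Trained networks look in the newest picture that a camera, given by its name, has taken for a name from the list of things; names that differ only in an ending like _2 or _b are one class to them, and where a whole thing is asked for, a point or a joint stands for the part that bears it (a point fixed in the world has none). Each returns a list of dicts, best first, with "p" (0 to 1); they miss things now and then, are a little off and sometimes report something else, mostly with a low value. They report only what shows in the picture. A call takes as long as a camera call. They do not tell look-alikes from the thing itself.
- spot_in(query, camera): "centre" ([x, y, z] in m, in world coordinates, good to about 4 mm: the middle of the surface that is visible of it).
- cut_out(query, camera): "pixels" (384x512 bool, what is visible of it).
- spot_point(query, camera): "centre" ([x, y, z] in m, in world coordinates, good to about 4 mm: a listed point, or the origin of a listed thing).
The state is a dict: "t": time; "q": joint angles; "joint_vel": joint speeds; "joint_torque": joint torques, N m; "eef_pos": TCP position; "tool_rot": TCP orientation; "contact_force": force on the tool from outside, world axes, zero at the start; "torque": the same for the moment, N m; "gripper_width": opening from 0.0 (shut) to 1.0 (fully open).
Only numpy, scipy, OpenCV 4.12 (cv2) and the standard library are available. Lean on these libraries where they do the work, as an engineer would, in place of code of your own. Each camera call takes 0.05 s, during which the arm holds its last target.

TASK

A pill vial handed in at the lost-property counter has been knocked over with its cap on but not locked. Stand it upright on the dark rubber counter mat and lock its cap: push the cap down and, keeping it down, turn it clockwise (seen from above) as far as it goes, so that it springs back up locked. Let go, and leave all the other things on the counter where they are.

Things in the scene. Friction and masses are not known exactly. Their poses are not given: they have to be found in the camera images.
- vial: Amber pill vial, white cap, paper label; 100 mm tall overall, 0.14 to 0.28 kg. Origin: centre of its underside; its z axis runs from foot to cap (up when it stands). Starts lying on the mat on its foot rim and its wider cap, cap end pointing anywhere up to 92 degrees either side of the mat's x axis. Loose: rolls if pushed from one side; mat friction holds it while the cap is pushed and turned.
- vial_mid (a point): Point on the vial's axis 55 mm from its foot, near the upper end of its round 50 mm diameter body (0 to 70 mm from the foot; a bare 41 mm neck shows from 70 to 77 mm, then the 56 mm cap). A good place to hold it across the body. Lying, it is about 30 mm above the table, the vial's axis 2 degrees off level with the cap end higher. z along the vial.
- cap_top (a point): Centre of the cap's top face, 100 mm from the foot when not pushed; z along the vial. Ribbed round white cap, 56 mm diameter, 23 mm high, covering 77 to 100 mm of the vial; it cannot come off. A red pointer line on its side and top rim stands near the vial's white tick when open, near the blue tick when locked (both ticks on the body just below the neck; on the upper side at the start).
- press (a joint): How far the cap is pushed down towards the vial, in m: 0 up (sprung), 0.006 fully down. The spring takes about 3 N to start and 11 N fully down. Let go while turned only part way, the cap stays down, caught under the neck's lugs, and is not locked.
- cap (a joint): Turn of the cap on the vial, in rad, clockwise seen from above the standing vial: 0 to 0.15 at the start (open), stop at 1.05. Lugs on the neck block it from about 0.2 to 0.85 unless the cap is pushed down more than 3 mm: push fully and keep pushing while turning to the stop, then let it rise: it is up again and cannot turn back below about 0.8: locked. Turning takes about 0.03 N m.
- mat: Dark grey, non-slip ribbed rubber counter mat, fixed, 320 mm (its x) by 580 mm (its y), 3 mm thick. Origin: centre of its underside, on the table; its x axis points roughly away from the robot. Its upper face is at 0.003 m.
- phone: Bystander lying on the mat: black phone 150 x 73 x 9 mm with a manila tag banded on. Origin: centre of its underside; long side along its x.
- wallet: Bystander lying on the mat: brown folded wallet 112 (its x) x 92 x 20 mm with a manila tag. Origin: centre of its underside.
- phone_blue: Bystander on the table beyond the mat: blue phone 150 (its x) x 73 x 9 mm with a manila tag. Origin: centre of its underside.
- glasses_case: Bystander on the table beyond the mat: dark glasses case 66 x 165 (its y) x 40 mm. Origin: centre of its underside.
- stapler: Bystander on the table beyond the mat: red and black stapler 145 (its x) x 36 x 60 mm. Origin: centre of its underside.
- flask: Bystander standing on the table to the left of the mat: green flask with black lid, 72 mm diameter, 208 mm tall. Origin: centre of its underside.
- pen_pot: Bystander standing on the table to the right of the mat: dark round pot of pens, 76 mm diameter, 100 mm tall (150 mm with the pens). Origin: centre of its underside.
There are look-alikes about, which are no part of the job. Several things look just like the vial: the one meant starts farthest to the robot's left.

How it is judged:
By the outcome, as a careful person would: the job done as asked, in the order asked, and still so for the second after the job is handed in, with the robot touching nothing.
It also fails if it takes over 48 s, if anything falls off the work surface, if the arm or the gripper's body presses on something with over 40 N, if the wrist force passes 120 N, or if a joint passes its speed limit or range.

## Working session

There is one attempt and no reset: what is moved stays moved. The work goes in short steps, Python scripts to look and compute and a tool call to move; the robot and the scene stay as the last step left them, time stands still between calls to the robot, and variables do not carry over. Pictures are saved under pics/ and viewed, and the job is handed in when it is done.

Besides the shell and the picture viewer there is one more tool, called by a JSON object that holds its "method" and its "body", one argument or row to a line. move_arm: Moves the arm, as the interface text tells. Its arguments: {"type":"object","properties":{"gripper":{"type":"array","items":{"type":"number"}},"xyz":{"type":"array","items":{"type":"array","items":{"type":"number"}}},"twist":{"type":"array","items":{"type":"number"}},"squeeze":{"type":"number"}},"required":["gripper","xyz","twist"]}

```bash
mkdir -p pics
cat > h.py <<'E'
import numpy as np, cv2
from station import *
def save(c,n):
    r=read_camera(c); cv2.imwrite('pics/'+n,r['pixels'][:,:,::-1]); return r
def proj(r,X):
    c=np.array(r['R'])@np.array(X)+np.array(r['t']); return [round(r['fx']*c[0]/c[2]+r['cx']),round(r['fy']*c[1]/c[2]+r['cy'])]
def ray(r,u,v,z):
    R=np.array(r['R']);t=np.array(r['t']);o=-R.T@t
    d=R.T@np.array([(u-r['cx'])/r['fx'],(v-r['cy'])/r['fy'],1]); return o+d*(z-o[2])/d[2]
E
python3 - <<'E'
from h import *
for c in ['scene','side']:
    r=save(c,c+'0.png')
    for q in ['vial_mid','cap_top','vial']:
        for d in spot_point(q,c): print(c,q,np.round(d['centre'],3),round(d['p'],2),proj(r,d['centre']))
print(get_obs())
E
```

```text
scene vial_mid [ 0.212 -0.348  0.025] 0.74 [297, 116]
scene vial_mid [ 0.477 -0.136  0.032] 0.73 [260, 166]
scene vial_mid [ 0.318 -0.442  0.027] 0.7 [261, 111]
scene vial_mid [ 0.781  0.204 -0.   ] 0.5 [212, 291]
scene vial_mid [ 0.78  -0.004 -0.004] 0.49 [186, 234]
scene cap_top [ 0.278 -0.446  0.03 ] 0.57 [270, 107]
scene cap_top [ 0.475 -0.179  0.031] 0.42 [255, 159]
scene vial [ 0.376 -0.435  0.024] 0.73 [249, 116]
scene vial [ 0.244 -0.394  0.026] 0.65 [284, 112]
scene vial [ 0.481 -0.083  0.032] 0.56 [267, 176]
side vial_mid [ 0.321 -0.44   0.026] 0.63 [302, 292]
side vial_mid [ 0.207 -0.351  0.024] 0.62 [246, 292]
side vial_mid [ 0.478 -0.135  0.029] 0.55 [274, 212]
side cap_top [ 0.478 -0.179  0.032] 0.81 [283, 218]
side cap_top [ 0.281 -0.45   0.026] 0.67 [293, 302]
side cap_top [ 0.175 -0.322  0.028] 0.59 [229, 291]
side vial [ 0.48  -0.081  0.027] 0.92 [264, 204]
side vial [ 0.239 -0.396  0.022] 0.85 [267, 298]
side vial [ 0.375 -0.431  0.029] 0.59 [315, 280]
{'t': 0.4, 'q': array([-0.10810778,  0.47710159,  0.02239199,  1.55553988, -0.0114964 ,
        1.10928617, -0.08311636]), 'joint_vel': array([-1.42302309e-03, -1.03614338e-03, -5.94294675e-04, -9.86986054e-04,
       -4.25559282e-05, -1.30978267e-03, -5.12956932e-04]), 'joint_torque': array([-2.16303852e-03, -5.95635116e+01,  1.60374552e+00, -2.81120646e+01,
        1.23616020e-02,  3.95842450e-03, -9.77471842e-06]), 'eef_pos': array([6.74955350e-01, 8.91986968e-06, 3.03780405e-01]), 'tool_rot': array([-7.07510603e-05,  7.07114698e-01,  7.07098857e-01, -7.53309863e-05]), 'contact_force': array([ 0.38103224, -0.11557881,  0.02367001]), 'torque': array([-0.00755601,  0.00262485, -0.0192693 ]), 'gripper_width': 0.9956599044690149}
```

View pics/scene0.png

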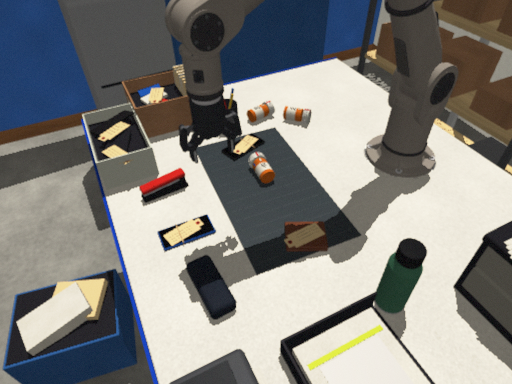

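View pics/side0.png

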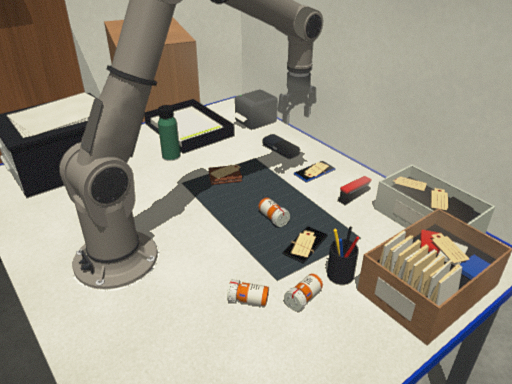

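Run:
```python
from h import *
r=save('wrist','wrist0.png')
for q in ['vial_mid','cap_top','vial']:
    for d in spot_point(q,'wrist'): print(q,np.round(d['centre'],3),round(d['p'],2),proj(r,d['centre']))
s=read_camera('scene')
p=s['pixels'][80:240,180:340]
cv2.imwrite('pics/crop0.png',cv2.resize(p,(640,640),interpolation=2)[:,:,::-1])
for q in ['phone','wallet','mat']:
    for d in spot_point(q,'scene'): print(q,np.round(d['centre'],3),round(d['p'],2),proj(s,d['centre']))
```

```text
vial_mid [ 0.477 -0.136  0.029] 0.94 [125, 259]
vial_mid [ 0.49  -0.067 -0.002] 0.4 [136, 208]
cap_top [ 0.473 -0.179  0.03 ] 0.92 [126, 283]
cap_top [ 0.477 -0.134  0.028] 0.46 [125, 257]
vial [ 0.479 -0.079  0.028] 0.62 [120, 224]
phone [ 0.471 -0.292  0.005] 0.89 [242, 146]
phone [ 0.492 -0.066  0.003] 0.17 [266, 187]
wallet [0.491 0.164 0.003] 0.92 [304, 237]
mat [ 0.782 -0.197 -0.002] 0.61 [166, 191]
mat [ 0.489 -0.067  0.002] 0.57 [267, 187]
```

View pics/crop0.png

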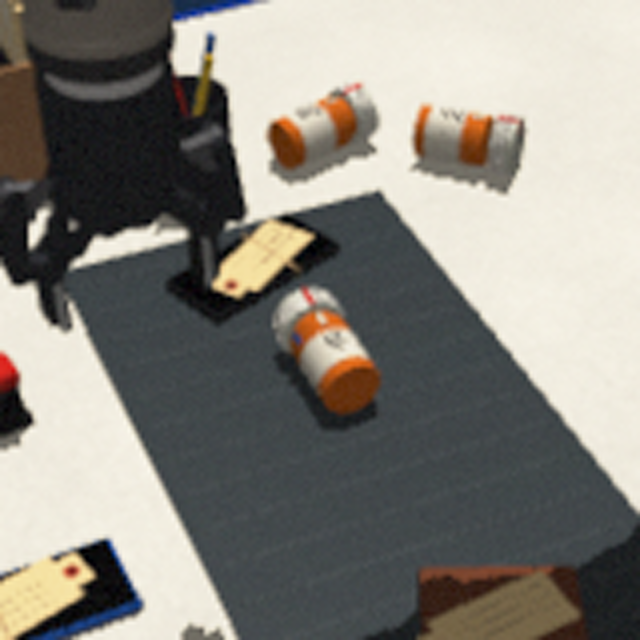

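View pics/wrist0.png

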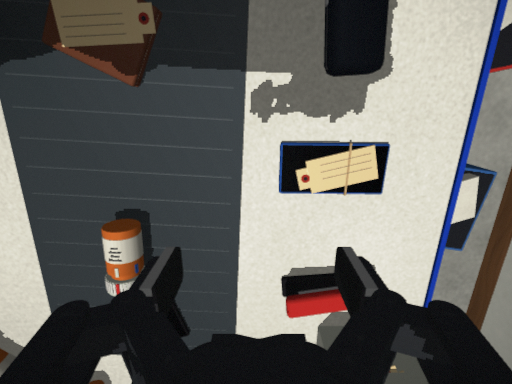

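Look-alikes: vials at scene pixels (262,167), (261,112) and (297,116), at y ≈ -0.08, -0.43 and -0.39. The one meant is at (262,167): it has the largest y, so it is farthest left, and it lies on the mat. The crop confirms it, with the red pointer near the white tick and the blue tick to the left. Its foot is at (0.480,-0.080) and its cap at (0.475,-0.179), so the jaws already lie across it to within 3 degrees.

{"method": "move_arm", "body": {
  "gripper": [1, 1, 1, 1, 1],
  "xyz": [
    [-2.2, -3.3, 2],
    [-4.4, -6.6, 4],
    [-6.6, -9.9, 6],
    [-9, -13.2, 8],
    [-11.2, -16.5, 10]
  ],
  "twist": [0.01, 0.02, 0.03, 0.04, 0.05]
}}

```text
t: 1.22
eef_pos: [0.5195, -0.1055, 0.2101]
tool_rot: [0.0, 0.725, 0.689, 0.0]
contact_force: [-0.1, -0.4, -0.7]
gripper_width: 0.998
```

{"method": "move_arm", "body": {
  "gripper": [1, 1, 1, 1, 1],
  "xyz": [
    [-2, -3, 1],
    [-2.3, -3.2, 2],
    [-2.3, -3.2, 2],
    [-2.3, -3.2, 2],
    [-2.3, -3.2, 2]
  ],
  "twist": [0, 0, 0, 0, 0]
}}

```text
t: 1.63
eef_pos: [0.4897, -0.1251, 0.1914]
tool_rot: [0.001, 0.724, 0.69, 0.001]
contact_force: [-0.3, 0.1, -0.2]
gripper_width: 0.997
```

Run:
```python
from h import *
for c in ['wrist','scene','side']:
  r=save(c,c+'1.png')
  for q in ['vial_mid','cap_top','vial']:
    for d in spot_point(q,c): 
      if d['centre'][1]>-.3:print(c,q,np.round(d['centre'],3),round(d['p'],2),proj(r,d['centre']))
o=get_obs();print(o['eef_pos'],o['tool_rot'],o['t'],o['gripper_width'])
```

```text
wrist vial_mid [ 0.474 -0.135  0.027] 0.72 [241, 208]
wrist cap_top [ 0.472 -0.18   0.028] 0.96 [243, 251]
wrist vial [ 0.478 -0.082  0.032] 0.82 [242, 153]
scene vial_mid [ 0.475 -0.136  0.033] 0.71 [261, 166]
scene cap_top [ 0.473 -0.18   0.031] 0.63 [255, 158]
scene vial [ 0.48  -0.08   0.033] 0.65 [267, 176]
side vial_mid [ 0.475 -0.134  0.031] 0.89 [273, 212]
side vial_mid [0.41  0.422 0.002] 0.57 [171, 155]
side cap_top [ 0.476 -0.174  0.03 ] 0.68 [281, 218]
side cap_top [ 0.782 -0.197  0.002] 0.27 [353, 195]
side vial [ 0.48  -0.08   0.027] 0.85 [264, 204]
[ 0.48781534 -0.12594805  0.19051079] [-2.11593247e-05  7.24555800e-01  6.89216143e-01 -2.63611629e-05] 2.2333 1.0028693762518202
```

View pics/wrist1.png

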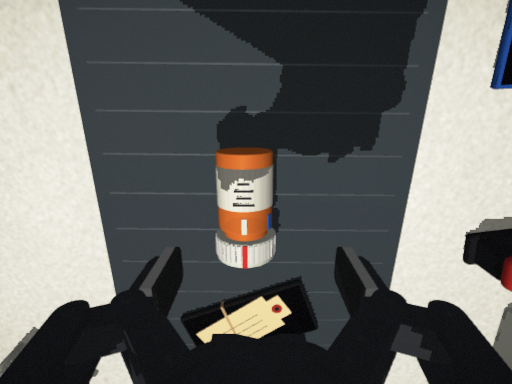

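The wrist picture shows the vial between the open jaws, with its foot near (244,155) and its cap near (246,248). The red pointer (245,256) is next to the white tick (244,227), so the cap is open. Next I descend and grip lightly.

{"method": "move_arm", "body": {
  "gripper": [1, 1, 1, 1, 1],
  "xyz": [
    [-0.5, -0.6, 2.5],
    [-1, -1.2, 5],
    [-1, -1.2, 7.5],
    [-1, -1.2, 10],
    [-1, -1.2, 10]
  ],
  "twist": [0, 0, 0, 0, 0]
}}

```text
t: 2.65
eef_pos: [0.4728, -0.1349, 0.087]
tool_rot: [-0.003, 0.725, 0.689, -0.002]
contact_force: [-0.5, -0.2, -0.0]
gripper_width: 1.001
```

{"method": "move_arm", "body": {
  "gripper": [0.5, 0.3, 0.3, 0.3, 0.3],
  "xyz": [
    [0, 0, 0],
    [0, 0, 0],
    [0, 0, 0],
    [0, 0, 0],
    [0, 0, 0]
  ],
  "twist": [0, 0, 0, 0, 0],
  "squeeze": 20
}}

```text
t: 3.07
eef_pos: [0.4765, -0.1355, 0.0921]
tool_rot: [0.001, 0.725, 0.689, 0.001]
contact_force: [-0.0, 0.2, 7.5]
gripper_width: 0.576
```

{"method": "move_arm", "body": {
  "gripper": [0.3, 0.3, 0.3, 0.3, 0.3],
  "xyz": [
    [0, 0, 0],
    [0, 0, 0],
    [0, 0, 0],
    [0, 0, 0],
    [0, 0, 0]
  ],
  "twist": [0, 0, 0, 0, 0]
}}

```text
t: 3.48
eef_pos: [0.4765, -0.1355, 0.0921]
tool_rot: [0.001, 0.725, 0.689, 0.001]
contact_force: [-1.8, 0.7, 8.2]
gripper_width: 0.575
```

Run:
```python
from h import *
for c in ['side','scene','wrist']:
  r=save(c,c+'2.png')
r=read_camera('side')
cv2.imwrite('pics/crop2.png',cv2.resize(r['pixels'][140:270,200:340],(700,650),interpolation=2)[:,:,::-1])
```

```text
(no output)
```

View pics/crop2.png

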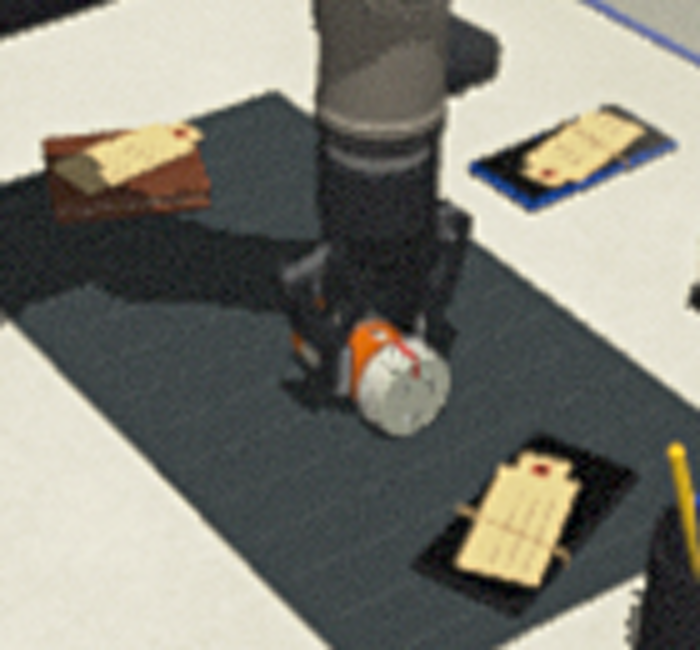

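View pics/wrist2.png

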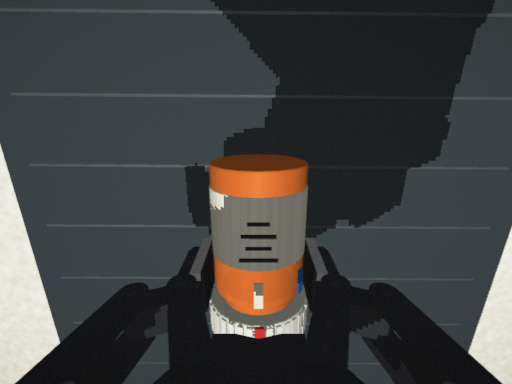

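Gripped at 0.575, which is a 49 mm opening and so the body. The side crop shows the cap free beyond the jaws, clear of the phone. Now the first part of the arc about the foot rim.

{"method": "move_arm", "body": {
  "gripper": [0.3, 0.3, 0.3, 0.3, 0.3],
  "xyz": [
    [0.25, 0, -0.45],
    [0.55, 0, -0.9],
    [0.9, 0, -1.3],
    [1.24, 0, -1.7],
    [1.24, 0, -1.7]
  ],
  "twist": [0, 0, 0, 0, 0]
}}

```text
t: 4.1
eef_pos: [0.4764, -0.1219, 0.1084]
tool_rot: [0.0, 0.724, 0.69, 0.001]
contact_force: [0.7, -0.1, -1.2]
gripper_width: 0.573
```

```bash
cat >> h.py <<'E'
def look(n):
    s=read_camera('side')['pixels'][130:260,200:330]; c=read_camera('scene')['pixels'][100:230,190:320]
    im=np.hstack([cv2.resize(a,(400,400),interpolation=2) for a in (s,c)])
    cv2.imwrite('pics/'+n,im[:,:,::-1])
E
python3 -c "
from h import *
look('l3.png');save('wrist','wrist3.png')"
```

```text
(no output)
```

View pics/l3.png

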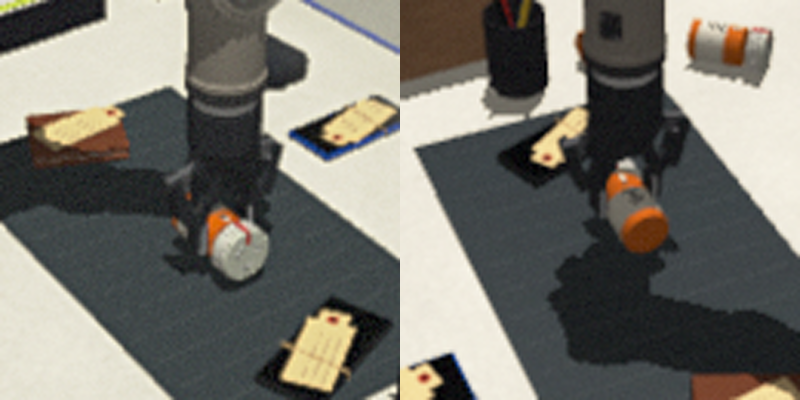

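View pics/wrist3.png

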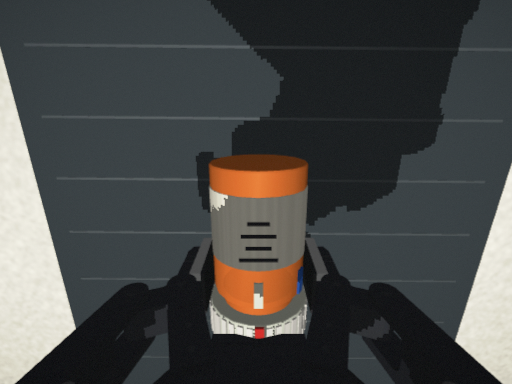

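The vial stays rigid in the grip and hasn't pivoted. I'll raise it enough for the foot to swing under, then ease the grip so gravity turns it.

{"method": "move_arm", "body": {
  "gripper": [0.3, 0.3, 0.3, 0.3, 0.3],
  "xyz": [
    [0, 0, -0.8],
    [0, 0, -1.6],
    [0, 0, -1.7],
    [0, 0, -1.7],
    [0, 0, -1.7]
  ],
  "twist": [0, 0, 0, 0, 0]
}}

```text
t: 4.67
eef_pos: [0.4761, -0.123, 0.1248]
tool_rot: [0.0, 0.725, 0.689, 0.0]
contact_force: [-0.2, 0.1, -1.4]
gripper_width: 0.572
```

{"method": "move_arm", "body": {
  "gripper": [0.55, 0.56, 0.565, 0.57, 0.57],
  "xyz": [
    [0, 0, 0],
    [0, 0, 0],
    [0, 0, 0],
    [0, 0, 0],
    [0, 0, 0]
  ],
  "twist": [0, 0, 0, 0, 0]
}}

```text
t: 5.08
eef_pos: [0.4759, -0.1229, 0.1244]
tool_rot: [-0.0, 0.725, 0.689, -0.0]
contact_force: [0.9, -0.2, -2.1]
gripper_width: 0.58
```

```bash
python3 -c "
from h import *
look('l4.png');save('wrist','wrist4.png');print(get_obs()['gripper_width'],get_obs()['contact_force'],get_obs()['torque'])"
```

```text
0.5753192700698629 [-0.04145993  0.17835277 -1.89741166] [-0.02896659  0.05037372 -0.01358793]
```

View pics/wrist4.png

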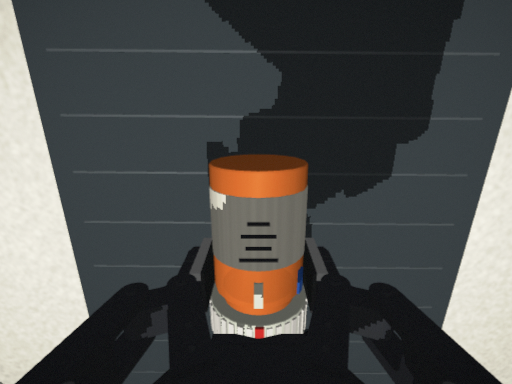

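{"method": "move_arm", "body": {
  "gripper": [0.573, 0.576, 0.578, 0.58, 0.58],
  "xyz": [
    [0, 0, 0],
    [0, 0, 0],
    [0, 0, 0],
    [0, 0, 0],
    [0, 0, 0]
  ],
  "twist": [0, 0, 0, 0, 0]
}}

```text
t: 5.65
eef_pos: [0.4759, -0.123, 0.1245]
tool_rot: [-0.0, 0.725, 0.689, -0.0]
contact_force: [-0.1, 0.1, -1.1]
gripper_width: 0.58
```

```bash
python3 -c "
from h import *
look('l5.png');save('wrist','wrist5.png');print(get_obs()['gripper_width'],get_obs()['contact_force'],get_obs()['torque'])"
```

```text
0.5842675618448389 [-0.59993046  0.19545455 -2.2267841 ] [-0.02453718  0.0169965  -0.0114755 ]
```

View pics/wrist5.png

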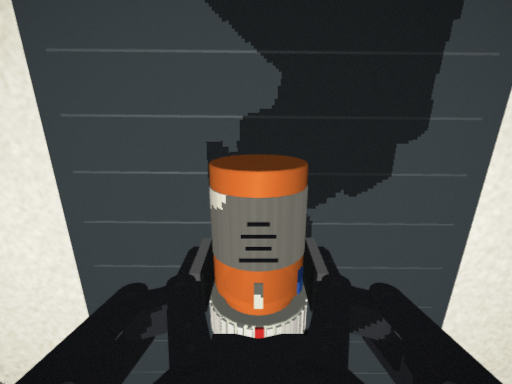

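{"method": "move_arm", "body": {
  "gripper": [0.583, 0.586, 0.588, 0.588, 0.588],
  "xyz": [
    [0, 0, 0],
    [0, 0, 0],
    [0, 0, 0],
    [0, 0, 0],
    [0, 0, 0]
  ],
  "twist": [0, 0, 0, 0, 0]
}}

```text
t: 6.22
eef_pos: [0.4761, -0.123, 0.1246]
tool_rot: [0.0, 0.725, 0.689, 0.0]
contact_force: [-0.7, -0.4, 0.2]
gripper_width: 0.587
```

```bash
python3 -c "
from h import *
look('l6.png');save('wrist','wrist6.png');print(get_obs()['gripper_width'],get_obs()['contact_force'],get_obs()['torque'])"
```

```text
0.5897530312145822 [-0.014553    0.38046017  0.71664685] [-0.07997847  0.04931828 -0.00993181]
```

View pics/wrist6.png

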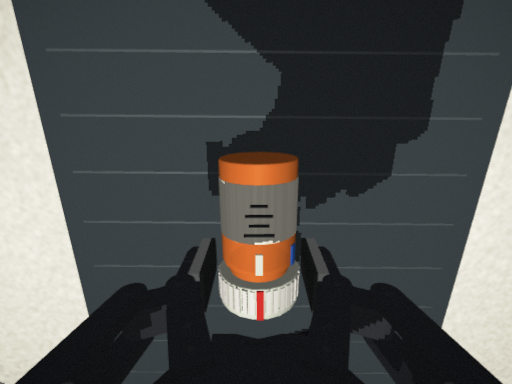

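Easing the grip let the vial slip straight down, and it lies on the mat again. The new plan is to grip the cap itself: gravity then has a longer lever while the foot stays on the mat, and the cap is already in hand for the press and turn. First I re-measure.

{"method": "move_arm", "body": {
  "gripper": [0.8, 1, 1, 1, 1],
  "xyz": [
    [0, 0, 0],
    [0, 0, 0],
    [0, 0, -1],
    [-1, 0, -3],
    [-2, 0, -5]
  ],
  "twist": [0, 0, 0, 0, 0]
}}

```text
t: 6.78
eef_pos: [0.4746, -0.1425, 0.1752]
tool_rot: [-0.001, 0.724, 0.69, -0.0]
contact_force: [0.8, 0.1, 0.8]
gripper_width: 1.001
```

Run:
```python
from h import *
for c in ['wrist','side','scene']:
  r=save(c,c+'7.png')
  for q in ['vial_mid','cap_top','vial']:
    for d in spot_point(q,c): 
      if abs(d['centre'][1]+.1)<.12 and d['p']>.4:print(c,q,np.round(d['centre'],3),round(d['p'],2),proj(r,d['centre']))
o=get_obs();print(o['eef_pos'],o['tool_rot'],o['t'],o['gripper_width'])
```

```text
wrist vial_mid [ 0.474 -0.124  0.028] 0.86 [257, 184]
wrist cap_top [ 0.472 -0.169  0.029] 0.74 [258, 232]
wrist vial [ 0.479 -0.072  0.027] 0.73 [260, 121]
side vial_mid [ 0.476 -0.125  0.032] 0.88 [272, 210]
side cap_top [ 0.473 -0.166  0.03 ] 0.82 [279, 217]
side vial [ 0.48  -0.072  0.024] 0.8 [262, 204]
scene vial_mid [ 0.471 -0.127  0.035] 0.58 [263, 167]
scene cap_top [ 0.472 -0.171  0.031] 0.61 [257, 160]
scene vial [ 0.48  -0.074  0.029] 0.78 [268, 178]
[ 0.47476852 -0.14265362  0.17407611] [-4.07950856e-04  7.24424630e-01  6.89353843e-01 -2.61262846e-04] 7.3833 0.9984797872622122
```

View pics/wrist7.png

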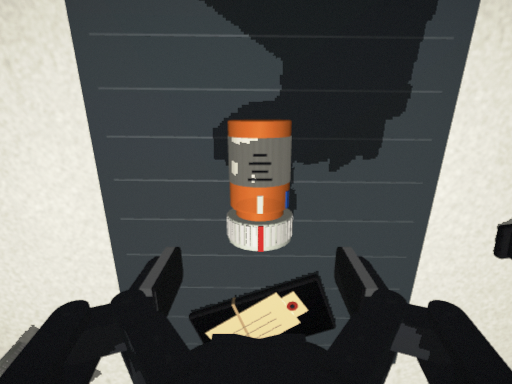

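The vial's foot is at (0.4795,-0.0725) and the cap centre at about (0.4735,-0.159), and it still points the same way. The cap shows at (260,228) between the jaws. I descend on the cap with a light hold.

{"method": "move_arm", "body": {
  "gripper": [1, 1, 1, 1, 1],
  "xyz": [
    [-0.8, 0, 2.5],
    [-1.6, 0, 5],
    [-1.6, 0, 7.5],
    [-1.6, 0, 8.5],
    [-1.6, 0, 8.5]
  ],
  "twist": [0, 0, 0, 0, 0]
}}

```text
t: 7.8
eef_pos: [0.4727, -0.1584, 0.0874]
tool_rot: [-0.002, 0.724, 0.689, -0.001]
contact_force: [0.1, 0.7, 0.3]
gripper_width: 0.999
```

{"method": "move_arm", "body": {
  "gripper": [0.65, 0.64, 0.64, 0.64, 0.64],
  "xyz": [
    [0, 0, 0],
    [0, 0, 0],
    [0, 0, 0],
    [0, 0, 0],
    [0, 0, 0]
  ],
  "twist": [0, 0, 0, 0, 0],
  "squeeze": 20
}}

```text
t: 8.22
eef_pos: [0.4752, -0.1588, 0.0908]
tool_rot: [0.001, 0.724, 0.689, 0.001]
contact_force: [-0.4, 0.4, 7.0]
gripper_width: 0.647
```

{"method": "move_arm", "body": {
  "gripper": [0.64, 0.64, 0.64, 0.64, 0.64],
  "xyz": [
    [0.1, 0, -0.4],
    [0.2, 0, -0.8],
    [0.35, 0, -1.2],
    [0.55, 0, -1.6],
    [0.55, 0, -1.6]
  ],
  "twist": [0, 0, 0, 0, 0]
}}

```text
t: 8.63
eef_pos: [0.4748, -0.153, 0.1063]
tool_rot: [0.0, 0.724, 0.689, 0.0]
contact_force: [-0.4, 0.2, -1.3]
gripper_width: 0.654
```

```bash
python3 -c "
from h import *
look('l8.png');save('wrist','wrist8.png');print(get_obs()['gripper_width'],get_obs()['contact_force'],get_obs()['torque'])"
```

```text
0.6459499730126096 [-0.81210924 -0.39609955 -2.39093605] [-0.06526785  0.00445562  0.0336377 ]
```

View pics/l8.png

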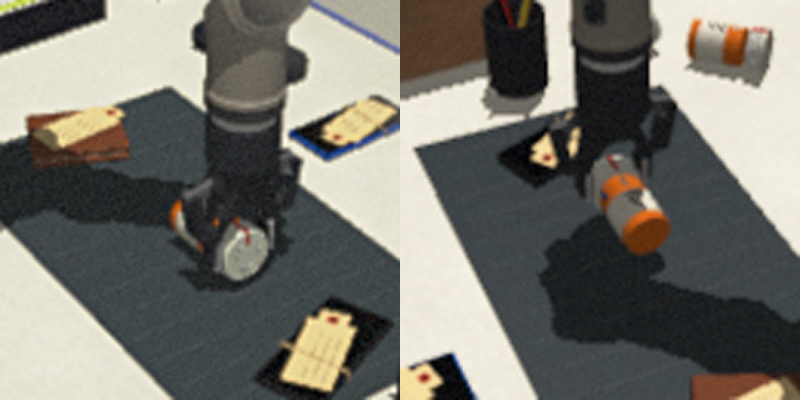

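View pics/wrist8.png

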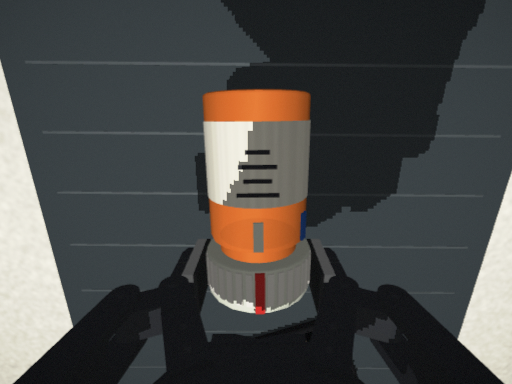

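The cap is held and the vial is lifted, still level. I ease the grip little by little.

{"method": "move_arm", "body": {
  "gripper": [0.644, 0.646, 0.648, 0.65, 0.65],
  "xyz": [
    [0, 0, 0],
    [0, 0, 0],
    [0, 0, 0],
    [0, 0, 0],
    [0, 0, 0]
  ],
  "twist": [0, 0, 0, 0, 0]
}}

```text
t: 9.2
eef_pos: [0.4744, -0.1534, 0.1054]
tool_rot: [-0.0, 0.725, 0.689, -0.0]
contact_force: [-0.3, -0.2, -0.8]
gripper_width: 0.648
```

```bash
python3 -c "
from h import *
r=save('wrist','wrist9.png');print(get_obs()['gripper_width'],get_obs()['contact_force'],get_obs()['torque'])"
```

```text
0.6479495360567096 [-0.0386674   0.47142554 -1.51041552] [-0.12080333 -0.03582443  0.02065706]
```

View pics/wrist9.png

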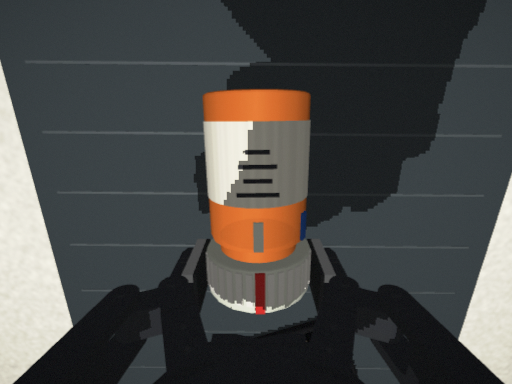

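{"method": "move_arm", "body": {
  "gripper": [0.651, 0.652, 0.653, 0.654, 0.654],
  "xyz": [
    [0, 0, 0],
    [0, 0, 0],
    [0, 0, 0],
    [0, 0, 0],
    [0, 0, 0]
  ],
  "twist": [0, 0, 0, 0, 0]
}}

```text
t: 9.67
eef_pos: [0.4745, -0.1534, 0.1056]
tool_rot: [0.0, 0.725, 0.689, 0.0]
contact_force: [-0.4, 0.3, -0.8]
gripper_width: 0.654
```

```bash
python3 -c "
from h import *
r=save('wrist','wrist10.png');print(get_obs()['gripper_width'],get_obs()['contact_force'],get_obs()['torque'])"
```

```text
0.6536764169176991 [-0.51384329  0.10587789 -1.49238872] [ 0.00401012  0.06169882 -0.02297898]
```

View pics/wrist10.png

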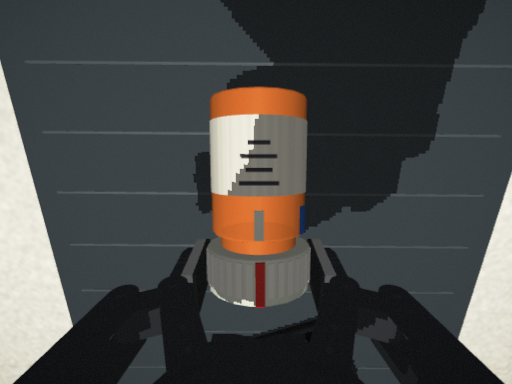

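It is pivoting now: the foot has dropped at grip 0.654, and the body looks shorter in the picture. I keep this grip and lift slowly along the arc about the foot.

{"method": "move_arm", "body": {
  "gripper": [0.654, 0.654, 0.654, 0.654, 0.654],
  "xyz": [
    [0.15, 0, -0.25],
    [0.3, 0, -0.5],
    [0.5, 0, -0.8],
    [0.7, 0, -1.1],
    [0.85, 0, -1.3]
  ],
  "twist": [0, 0, 0, 0, 0]
}}

```text
t: 10.13
eef_pos: [0.475, -0.1446, 0.1191]
tool_rot: [0.0, 0.724, 0.689, 0.0]
contact_force: [-0.8, 0.4, 0.2]
gripper_width: 0.653
```

```bash
python3 -c "
from h import *
r=save('wrist','wrist11.png');look('l11.png');print(get_obs()['gripper_width'],get_obs()['contact_force'],get_obs()['torque'])"
```

```text
0.6580373045039454 [ 0.73783997  0.99661503 -0.18313855] [-0.0658502   0.01143336  0.02192244]
```

View pics/wrist11.png

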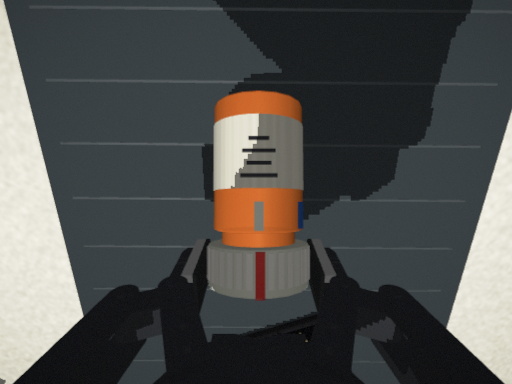

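View pics/l11.png

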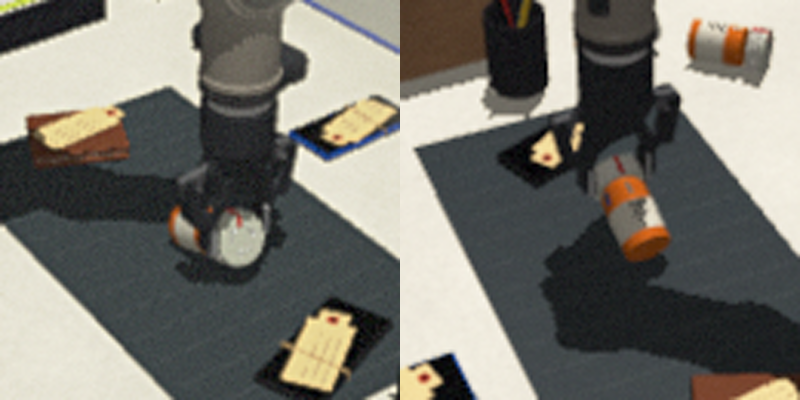

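{"method": "move_arm", "body": {
  "gripper": [0.654, 0.654, 0.654, 0.654, 0.654],
  "xyz": [
    [0.25, 0, -0.3],
    [0.5, 0, -0.6],
    [0.75, 0, -0.9],
    [1.1, 0, -1.2],
    [1.1, 0, -1.2]
  ],
  "twist": [0, 0, 0, 0, 0]
}}

```text
t: 10.7
eef_pos: [0.4758, -0.1332, 0.1312]
tool_rot: [0.0, 0.724, 0.69, 0.0]
contact_force: [-0.9, -1.2, 0.4]
gripper_width: 0.655
```

```bash
python3 -c "
from h import *
r=save('wrist','wrist12.png');look('l12.png');print(get_obs()['gripper_width'],get_obs()['contact_force'],get_obs()['torque'])"
```

```text
0.6595333626440739 [-0.294917   -0.20361082  0.25156316] [-0.10663591  0.02635473  0.03976623]
```

View pics/wrist12.png

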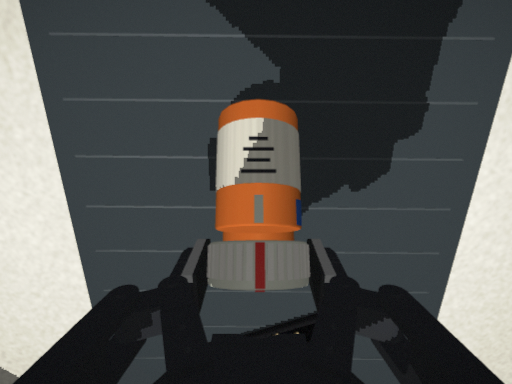

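View pics/l12.png

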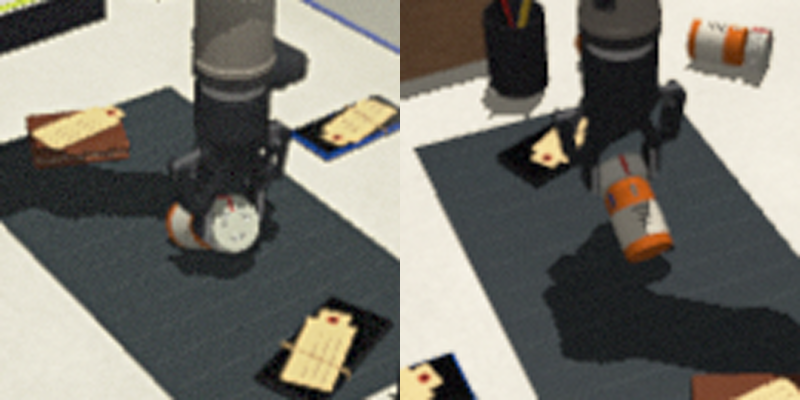

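The vial is following the arc, with the foot still at the mat. I continue.

{"method": "move_arm", "body": {
  "gripper": [0.654, 0.654, 0.654, 0.654, 0.654],
  "xyz": [
    [0.4, 0, -0.3],
    [0.8, 0, -0.65],
    [1.25, 0, -0.95],
    [1.9, 0, -1.35],
    [1.9, 0, -1.35]
  ],
  "twist": [0, 0, 0, 0, 0]
}}

```text
t: 11.27
eef_pos: [0.4769, -0.1133, 0.1449]
tool_rot: [0.0, 0.724, 0.69, 0.001]
contact_force: [-0.5, -0.9, 0.7]
gripper_width: 0.652
```

```bash
python3 -c "
from h import *
r=save('wrist','wrist13.png');look('l13.png');print(get_obs()['gripper_width'],get_obs()['contact_force'],get_obs()['torque'])"
```

```text
0.654173583682993 [ 0.67244505  0.36724373 -0.57817043] [ 0.0216702   0.01008212 -0.01921061]
```

View pics/wrist13.png

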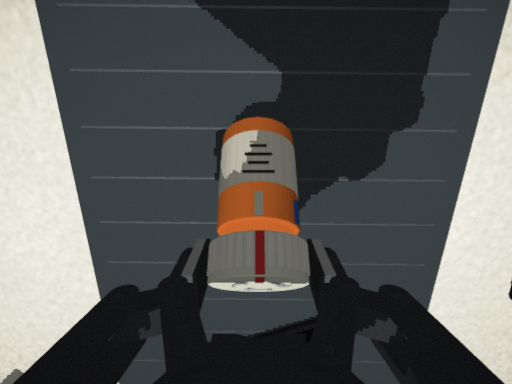

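View pics/l13.png

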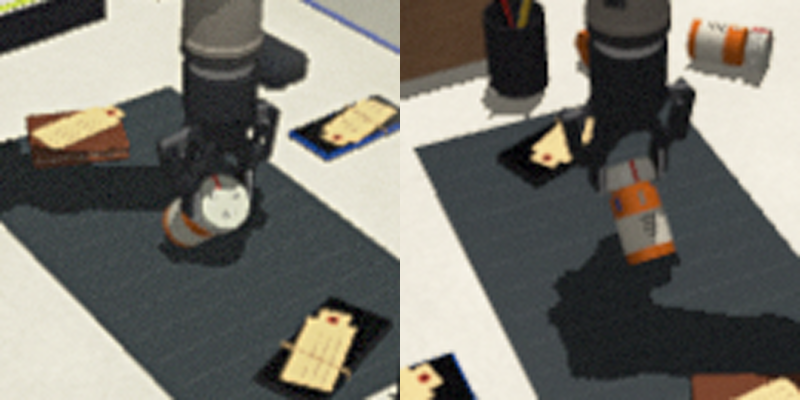

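{"method": "move_arm", "body": {
  "gripper": [0.654, 0.654, 0.654, 0.654, 0.654],
  "xyz": [
    [0.6, 0, -0.3],
    [1.2, 0, -0.5],
    [1.7, 0, -0.65],
    [2.2, 0, -0.75],
    [2.2, 0, -0.75]
  ],
  "twist": [0, 0, 0, 0, 0]
}}

```text
t: 11.83
eef_pos: [0.4778, -0.0916, 0.1519]
tool_rot: [0.0, 0.724, 0.69, 0.0]
contact_force: [-1.0, -0.3, 1.7]
gripper_width: 0.654
```

```bash
python3 -c "
from h import *
r=save('wrist','wrist14.png');look('l14.png');print(get_obs()['gripper_width'],get_obs()['contact_force'],get_obs()['torque'])"
```

```text
0.6501483732832924 [0.5407954  0.07128863 1.97917065] [-0.06231472 -0.00381237 -0.00137305]
```

View pics/wrist14.png

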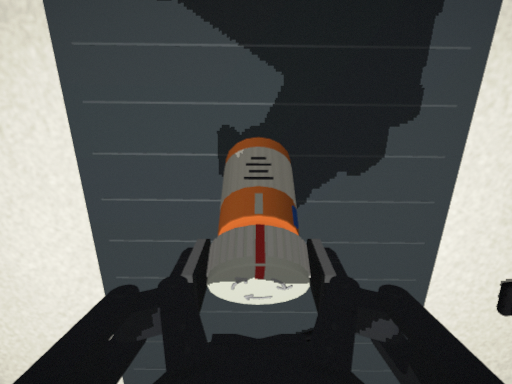

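View pics/l14.png

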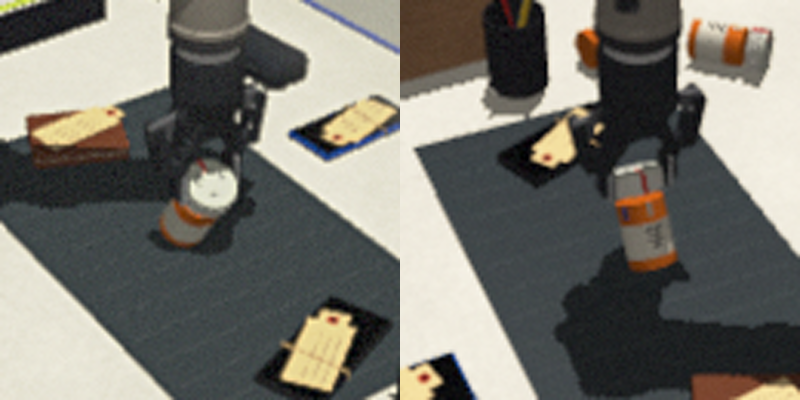

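The vial is about 60 degrees up. I finish the arc.

{"method": "move_arm", "body": {
  "gripper": [0.654, 0.654, 0.654, 0.654, 0.654],
  "xyz": [
    [0.7, 0, -0.1],
    [1.4, 0, -0.2],
    [2.1, 0, -0.2],
    [2.8, 0, -0.15],
    [2.8, 0, -0.15]
  ],
  "twist": [0, 0, 0, 0, 0]
}}

```text
t: 12.4
eef_pos: [0.479, -0.0628, 0.1529]
tool_rot: [-0.0, 0.724, 0.69, 0.0]
contact_force: [0.9, 1.0, 1.4]
gripper_width: 0.654
```

```bash
python3 -c "
from h import *
r=save('wrist','wrist15.png');look('l15.png');print(get_obs()['gripper_width'],get_obs()['contact_force'],get_obs()['torque'])"
```

```text
0.6570940227946594 [-0.52759287 -0.11071556  0.90495784] [ 0.08875994 -0.05246766 -0.00049247]
```

View pics/wrist15.png

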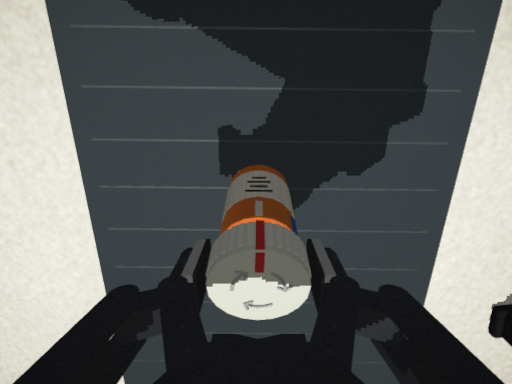

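View pics/l15.png

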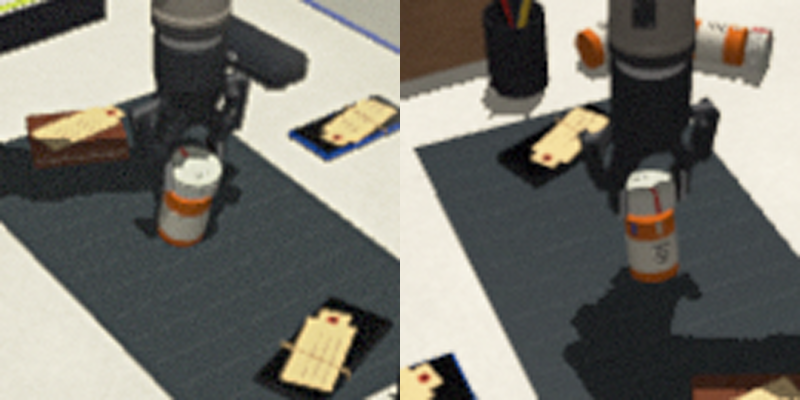

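{"method": "move_arm", "body": {
  "gripper": [0.654, 0.654, 0.654, 0.654, 0.654],
  "xyz": [
    [0.4, 0, 0],
    [0.8, 0, 0.1],
    [1.2, 0, 0.2],
    [1.5, 0, 0.3],
    [1.5, 0, 0.3]
  ],
  "twist": [0, 0, 0, 0, 0]
}}

```text
t: 12.97
eef_pos: [0.4797, -0.0491, 0.1498]
tool_rot: [-0.0, 0.724, 0.69, 0.0]
contact_force: [0.4, 1.0, 1.2]
gripper_width: 0.657
```

```bash
python3 -c "
from h import *
r=save('wrist','wrist16.png');look('l16.png');print(get_obs()['gripper_width'],get_obs()['contact_force'],get_obs()['torque'])
for c in ['scene','side','wrist']:
  r=read_camera(c)
  for q in ['cap_top','vial','vial_mid']:
    for d in spot_point(q,c)[:4]:
      if abs(d['centre'][1]+.05)<.1 and abs(d['centre'][0]-.48)<.1:print(c,q,np.round(d['centre'],3),round(d['p'],2),proj(r,d['centre']))
"
```

```text
0.6506368988159036 [0.43179488 0.64334504 1.01135244] [ 0.14968895 -0.01075841 -0.035406  ]
scene cap_top [ 0.476 -0.057  0.106] 0.55 [272, 162]
scene vial [ 0.484 -0.049  0.007] 0.82 [271, 189]
scene vial_mid [ 0.48  -0.058  0.061] 0.97 [271, 174]
side cap_top [ 0.479 -0.051  0.104] 0.67 [258, 181]
side vial [ 0.481 -0.049  0.002] 0.86 [258, 206]
side vial_mid [ 0.481 -0.053  0.059] 0.75 [259, 192]
wrist cap_top [ 0.478 -0.058  0.106] 0.79 [257, 290]
wrist vial [ 0.478 -0.049  0.004] 0.85 [256, 203]
```

View pics/wrist16.png

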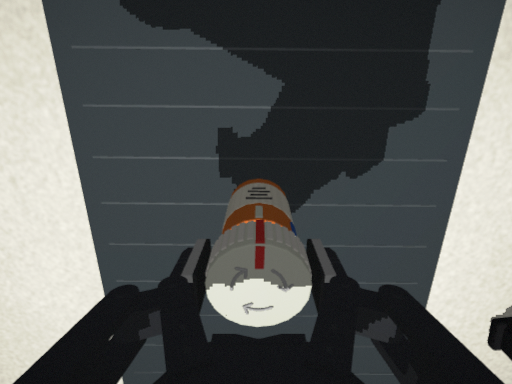

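View pics/l16.png

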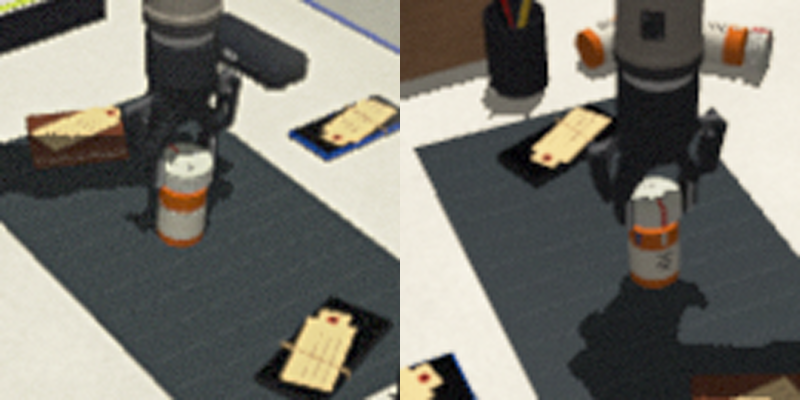

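It is within a few degrees of upright: cap top y -0.055, foot y -0.049, cap at z 0.105. I open so it settles flat.

{"method": "move_arm", "body": {
  "gripper": [0.68, 0.72, 0.8, 0.85, 0.85],
  "xyz": [
    [0, 0, 0],
    [0, 0, 0],
    [0, 0, 0],
    [0, 0, 0],
    [0, 0, 0]
  ],
  "twist": [0, 0, 0, 0, 0]
}}

```text
t: 14.13
eef_pos: [0.4796, -0.0501, 0.15]
tool_rot: [-0.0, 0.725, 0.689, -0.0]
contact_force: [-0.6, 0.6, -0.1]
gripper_width: 0.85
```

```bash
python3 -c "
from h import *
r=save('wrist','wrist17.png');look('l17.png');print(get_obs()['gripper_width'],get_obs()['contact_force'],get_obs()['q'],get_obs()['eef_pos'])
for c in ['scene','side','wrist']:
  r=read_camera(c)
  for q in ['cap_top','vial','vial_mid']:
    for d in spot_point(q,c)[:4]:
      if abs(d['centre'][1]+.05)<.1 and abs(d['centre'][0]-.48)<.1:print(c,q,np.round(d['centre'],3),round(d['p'],2),proj(r,d['centre']))
"
```

```text
0.8486742333769769 [ 0.50427447  0.35878988 -0.36917403] [-0.05758427  0.38553876  0.03855665  2.13847822 -0.02499782  0.61799148
 -0.05149805] [ 0.47961696 -0.05006738  0.15001138]
scene cap_top [ 0.478 -0.048  0.101] 0.58 [273, 165]
scene vial [ 0.482 -0.053  0.005] 0.69 [271, 188]
scene vial_mid [ 0.479 -0.052  0.059] 0.89 [272, 175]
side cap_top [ 0.482 -0.044  0.102] 0.73 [258, 180]
side vial [ 0.48  -0.048  0.001] 0.59 [258, 206]
side vial_mid [ 0.48  -0.048  0.057] 0.82 [258, 192]
wrist cap_top [ 0.479 -0.045  0.099] 0.74 [256, 260]
wrist vial [ 0.481 -0.049  0.003] 0.68 [259, 203]
```

View pics/wrist17.png

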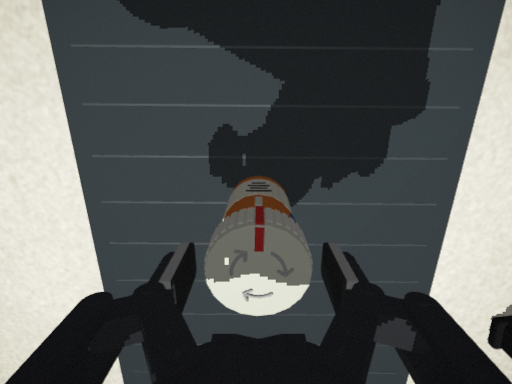

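View pics/l17.png

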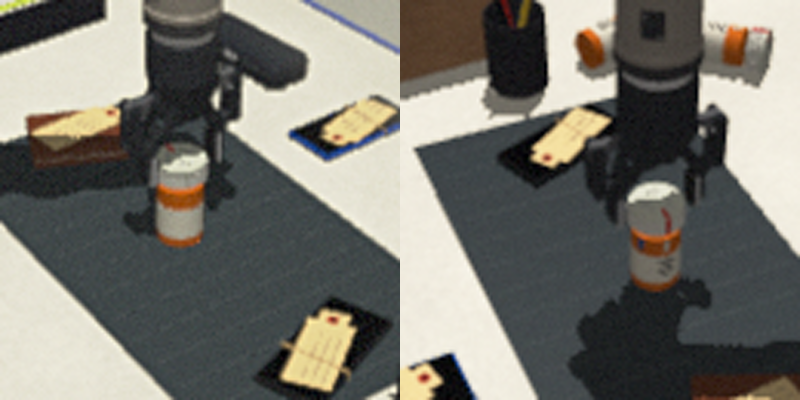

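The vial stands upright, with the cap top at about (0.480,-0.047,0.101). I'll centre on it, grip the cap firmly, and then press.

{"method": "move_arm", "body": {
  "gripper": [0.85, 0.7, 0.4, 0.4, 0.4],
  "xyz": [
    [0.2, 0, 0.2],
    [0.2, 0, 0.2],
    [0.2, 0, 0.2],
    [0.2, 0, 0.2],
    [0.2, 0, 0.2]
  ],
  "twist": [0, 0, 0, 0, 0],
  "squeeze": 60
}}

```text
t: 15.3
eef_pos: [0.4797, -0.0479, 0.1482]
tool_rot: [-0.0, 0.725, 0.689, 0.0]
contact_force: [-0.4, 1.9, 3.5]
gripper_width: 0.637
```

{"method": "move_arm", "body": {
  "gripper": [0.4, 0.4, 0.4, 0.4, 0.4],
  "xyz": [
    [0, 0, 0.2],
    [0, 0, 0.4],
    [0, 0, 0.6],
    [0, 0, 0.6],
    [0, 0, 0.6]
  ],
  "twist": [0, 0, 0, 0, 0]
}}

```text
t: 15.72
eef_pos: [0.4798, -0.0479, 0.1424]
tool_rot: [-0.0, 0.725, 0.689, 0.0]
contact_force: [-3.5, 1.4, 9.8]
gripper_width: 0.637
```

```bash
python3 -c "
from h import *
r=save('wrist','wrist18.png');look('l18.png');o=get_obs();print(o['gripper_width'],o['contact_force'],o['eef_pos'])
"
```

```text
0.6392939828271257 [-2.70815473  1.88886974 10.37090077] [ 0.4798028  -0.04788809  0.14248493]
```

View pics/l18.png

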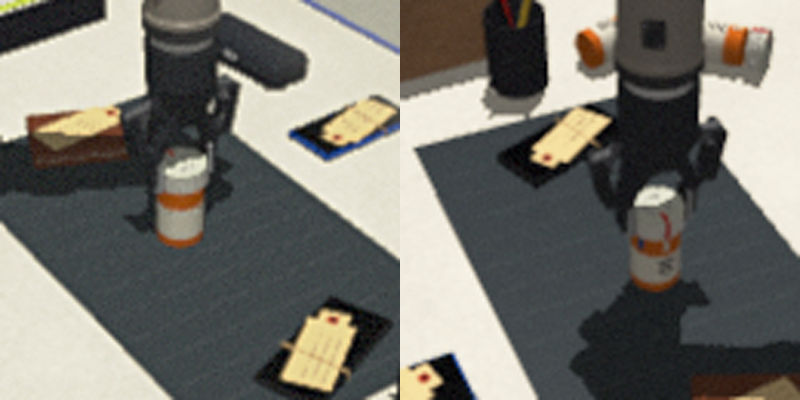

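View pics/wrist18.png

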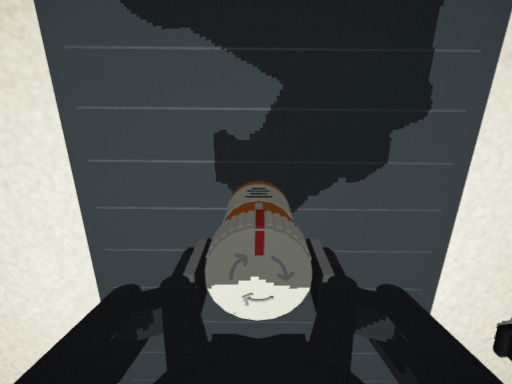

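The press force is about 10 N, so the cap is nearly fully down. I press 2 mm more, then turn clockwise from above (+twist) while holding it down.

{"method": "move_arm", "body": {
  "gripper": [0.4, 0.4, 0.4, 0.4],
  "xyz": [
    [0, 0, 0.1],
    [0, 0, 0.2],
    [0, 0, 0.2],
    [0, 0, 0.2]
  ],
  "twist": [0, 0, 0, 0]
}}

```text
t: 16.2
eef_pos: [0.48, -0.0479, 0.1419]
tool_rot: [0.0, 0.725, 0.689, 0.0]
contact_force: [-8.4, 1.9, 29.2]
gripper_width: 0.635
```

{"method": "move_arm", "body": {
  "gripper": [0.4, 0.4, 0.4, 0.4, 0.4],
  "xyz": [
    [0, 0, 0],
    [0, 0, 0],
    [0, 0, 0],
    [0, 0, 0],
    [0, 0, 0]
  ],
  "twist": [0.08, 0.16, 0.24, 0.32, 0.4]
}}

```text
t: 16.62
eef_pos: [0.4803, -0.0479, 0.1419]
tool_rot: [0.0, 0.848, 0.53, 0.001]
contact_force: [-7.3, 1.9, 27.5]
gripper_width: 0.635
```

```bash
python3 -c "
from h import *
r=save('wrist','wrist19.png');look('l19.png');o=get_obs();print(o['gripper_width'],o['contact_force'],o['eef_pos'],o['torque'])
"
```

```text
0.6339495772500586 [-8.46264435  0.93971929 27.98874949] [ 0.48029318 -0.04793313  0.14196133] [ 0.27139454  1.76423262 -0.03612267]
```

View pics/wrist19.png

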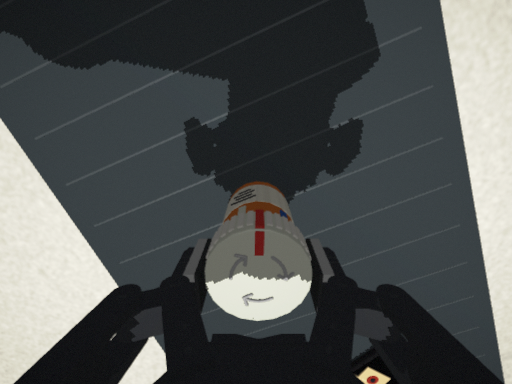

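View pics/l19.png

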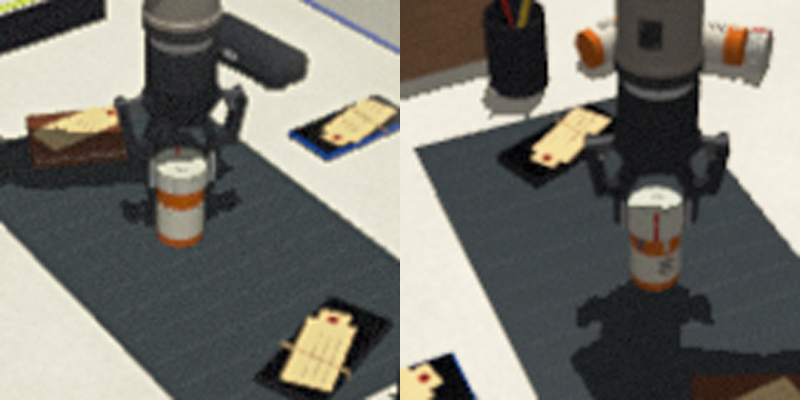

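The cap turns while the body stays put, under 28 N of push. I turn on to the stop.

{"method": "move_arm", "body": {
  "gripper": [0.4, 0.4, 0.4, 0.4, 0.4],
  "xyz": [
    [0, 0, 0],
    [0, 0, 0],
    [0, 0, 0],
    [0, 0, 0],
    [0, 0, 0]
  ],
  "twist": [0.08, 0.16, 0.24, 0.32, 0.4]
}}

```text
t: 17.18
eef_pos: [0.4805, -0.0482, 0.1419]
tool_rot: [-0.0, 0.937, 0.351, 0.001]
contact_force: [-6.6, 0.2, 27.4]
gripper_width: 0.635
```

{"method": "move_arm", "body": {
  "gripper": [0.4, 0.4, 0.4, 0.4, 0.4],
  "xyz": [
    [0, 0, 0],
    [0, 0, 0],
    [0, 0, 0],
    [0, 0, 0],
    [0, 0, 0]
  ],
  "twist": [0.07, 0.14, 0.2, 0.26, 0.26]
}}

```text
t: 17.6
eef_pos: [0.4809, -0.0483, 0.1419]
tool_rot: [0.0, 0.974, 0.227, 0.001]
contact_force: [-6.6, 1.1, 25.4]
gripper_width: 0.636
```

```bash
python3 -c "
from h import *
r=save('wrist','wrist20.png');look('l20.png');o=get_obs();print(o['gripper_width'],o['contact_force'],o['eef_pos'],o['torque'],o['tool_rot'])
"
```

```text
0.6362567669796018 [-5.6463878   0.62714145 26.4545508 ] [ 0.48087661 -0.04828189  0.14195844] [ 0.17641835  1.29968695 -0.00373956] [-2.00203860e-05  9.73618424e-01  2.28178182e-01  1.37141960e-03]
```

View pics/wrist20.png

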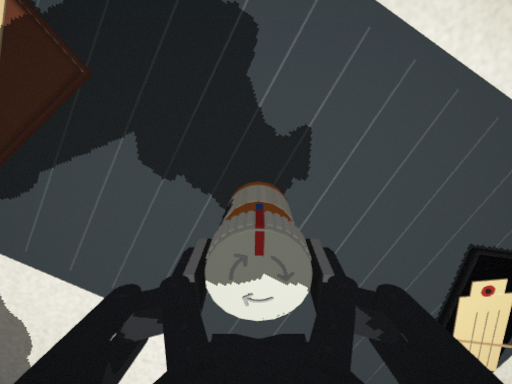

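View pics/l20.png

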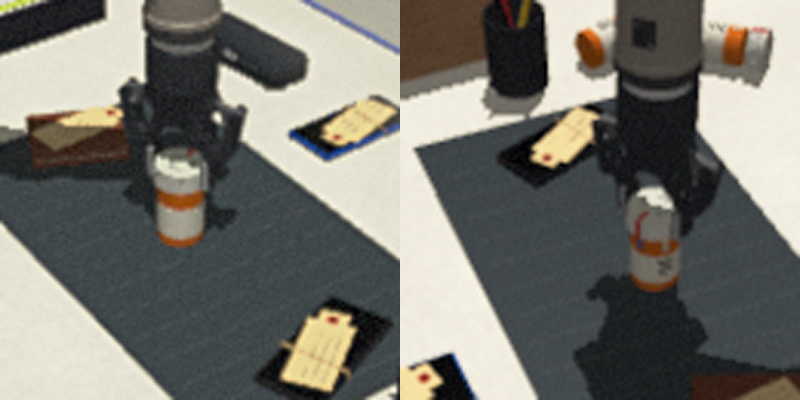

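The red pointer (260,235) now lines up with the blue tick (259,207). I push a little further to be sure of the stop.

{"method": "move_arm", "body": {
  "gripper": [0.4, 0.4, 0.4],
  "xyz": [
    [0, 0, 0],
    [0, 0, 0],
    [0, 0, 0]
  ],
  "twist": [0.06, 0.12, 0.12]
}}

```text
t: 18.0
eef_pos: [0.4817, -0.0484, 0.142]
tool_rot: [0.0, 0.986, 0.168, 0.002]
contact_force: [-3.5, 0.4, 21.9]
gripper_width: 0.637
```

```bash
python3 -c "
from h import *
r=save('wrist','wrist21.png');o=get_obs();print(o['gripper_width'],o['contact_force'],o['eef_pos'],o['torque'],o['tool_rot'])
cv2.imwrite('pics/w21c.png',cv2.resize(r['pixels'][160:330,180:340],(640,600),interpolation=2)[:,:,::-1])
"
```

```text
0.6369290212964603 [-3.03328861  0.36487023 21.99782155] [ 0.48175746 -0.04839355  0.1419961 ] [0.05353789 0.72046618 0.06495013] [3.05774482e-04 9.85580743e-01 1.69190034e-01 2.28873431e-03]
```

View pics/w21c.png

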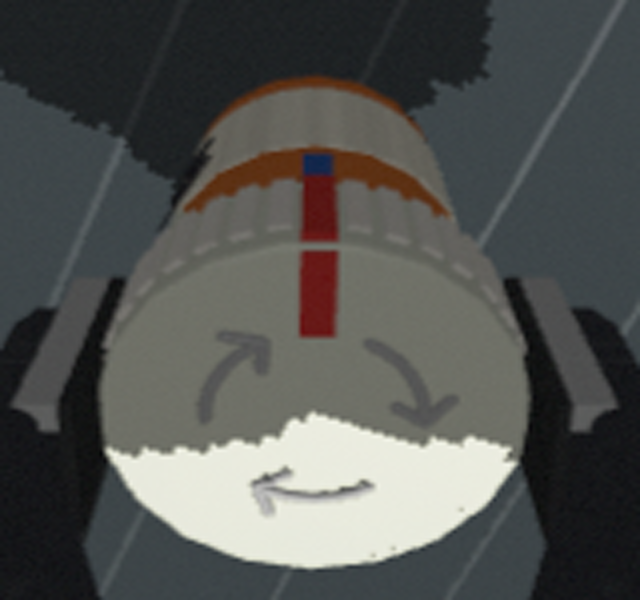

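The pointer is exactly at the blue tick and the turning torque has risen to 0.065 N m, so it is at the stop. I let the cap rise with the hand, then open.

{"method": "move_arm", "body": {
  "gripper": [0.4, 0.4, 0.4, 0.4, 0.4],
  "xyz": [
    [0, 0, -0.2],
    [0, 0, -0.4],
    [0, 0, -0.6],
    [0, 0, -0.7],
    [0, 0, -0.7]
  ],
  "twist": [0, 0, 0, 0, 0]
}}

```text
t: 18.47
eef_pos: [0.481, -0.0483, 0.1477]
tool_rot: [0.0, 0.986, 0.17, 0.002]
contact_force: [1.6, -1.0, 3.1]
gripper_width: 0.639
```

{"method": "move_arm", "body": {
  "gripper": [0.64, 0.66, 0.7, 0.85, 1],
  "xyz": [
    [0, 0, 0],
    [0, 0, 0],
    [0, 0, 0],
    [0, 0, 0],
    [0, 0, 0]
  ],
  "twist": [0, 0, 0, 0, 0]
}}

```text
t: 18.88
eef_pos: [0.4788, -0.048, 0.1465]
tool_rot: [-0.0, 0.986, 0.17, -0.001]
contact_force: [-0.4, 0.1, -0.4]
gripper_width: 0.954
```

{"method": "move_arm", "body": {
  "gripper": [1, 1, 1, 1, 1],
  "xyz": [
    [0, 0, 0],
    [0, 0, -1],
    [0, 0, -3],
    [0, 0, -6],
    [0, 0, -9]
  ],
  "twist": [0, 0, 0, 0, 0]
}}

```text
t: 19.3
eef_pos: [0.479, -0.0483, 0.2381]
tool_rot: [0.0, 0.986, 0.169, -0.001]
contact_force: [0.6, 0.3, 0.3]
gripper_width: 1.002
```

```bash
python3 -c "
from h import *
look('l22.png')
r=save('wrist','wrist22.png');o=get_obs();print(o['gripper_width'],o['contact_force'],o['eef_pos'],o['torque'])
for c in ['scene','side','wrist']:
  r=read_camera(c)
  for q in ['cap_top','vial','vial_mid','phone','wallet']:
    for d in spot_point(q,c)[:4]:
      if d['p']>.4:print(c,q,np.round(d['centre'],3),round(d['p'],2),proj(r,d['centre']))
"
```

```text
0.9989115315434155 [-0.07761386  0.53190407 -0.84313556] [ 0.48100441 -0.04809568  0.23962147] [-0.03114067  0.0234951  -0.02174834]
scene cap_top [ 0.177 -0.32   0.027] 0.44 [308, 117]
scene vial [ 0.242 -0.394  0.024] 0.87 [284, 112]
scene vial [ 0.483 -0.051  0.006] 0.62 [271, 188]
scene vial [ 0.377 -0.431  0.024] 0.46 [249, 116]
scene vial_mid [ 0.479 -0.049  0.06 ] 0.84 [272, 176]
scene vial_mid [ 0.324 -0.44   0.028] 0.6 [260, 111]
scene vial_mid [ 0.209 -0.35   0.024] 0.57 [297, 116]
scene phone [ 0.47  -0.29   0.004] 0.74 [243, 147]
scene wallet [ 0.489  0.168 -0.   ] 0.74 [305, 239]
side cap_top [ 0.485 -0.042  0.103] 0.74 [258, 179]
side cap_top [ 0.281 -0.45   0.026] 0.64 [293, 302]
side cap_top [ 0.174 -0.32   0.029] 0.59 [228, 290]
side vial [ 0.481 -0.049 -0.001] 0.71 [258, 206]
side vial [ 0.243 -0.396  0.024] 0.64 [268, 297]
side vial [ 0.375 -0.429  0.026] 0.56 [314, 281]
side vial [0.783 0.199 0.001] 0.54 [280, 150]
side vial_mid [ 0.211 -0.353  0.023] 0.91 [247, 292]
side vial_mid [ 0.325 -0.442  0.029] 0.64 [303, 291]
side vial_mid [ 0.484 -0.048  0.058] 0.62 [259, 192]
side vial_mid [ 0.477 -0.291  0.003] 0.43 [306, 244]
side phone [ 0.473 -0.291  0.002] 0.93 [306, 245]
side phone [ 0.49 -0.07  0.  ] 0.55 [264, 208]
side wallet [0.492 0.168 0.003] 0.91 [224, 176]
wrist cap_top [ 0.479 -0.046  0.1  ] 0.95 [256, 208]
wrist vial [ 0.38  -0.427  0.024] 0.9 [495, 337]
wrist vial [ 0.479 -0.048  0.   ] 0.81 [258, 177]
wrist phone [ 0.468 -0.29   0.005] 0.57 [433, 247]
wrist wallet [0.49  0.166 0.002] 0.72 [75, 105]
```

View pics/l22.png

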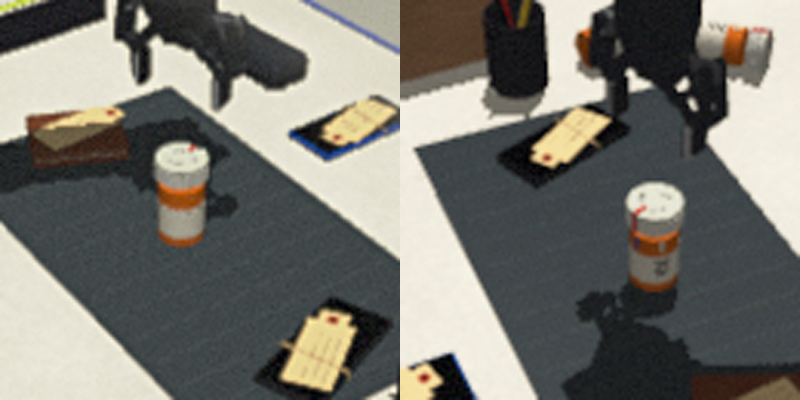

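View pics/wrist22.png

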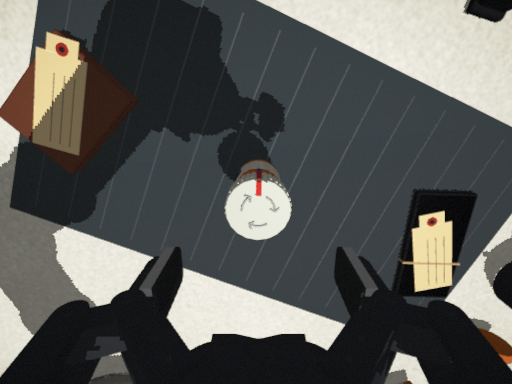

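Standing and released: cap top at z 0.100–0.103, so the cap is up. The phone and wallet haven't moved. I hand it in.

```bash
python3 -c "
from h import *
print(hand_in())"
```

```text
the job is handed in; nothing more can be done
None
```

The vial meant, the leftmost of the three and the only one on the mat, now stands upright on the mat with its cap turned to the locked position. I handed the job in at about 20 s of the 48 s allowed.

- **Standing it up:** My first hold, across the body, did not pivot. When I eased that grip, the vial slipped back onto the mat from about 3 cm up. I then gripped the cap lightly, let the foot swing down to the mat, and raised the vial along an arc until it stood.
- **Locking:** I pressed the cap down with about 28 N and turned it about 1.18 rad clockwise. The turning torque rose at the stop and the red pointer lined up with the blue tick. While still gripped, the cap rose about 6 mm as the push force fell from 22 N to 3 N.
- **Last checks:**
  - The foot is at about (0.48, -0.05, 0) and the cap top at z 0.100–0.103 m, so the vial stands straight with its cap up.
  - The gripper is open and well above it.
  - The phone, wallet and other two vials measured where they were, within a few mm. I did not re-measure the other bystanders, and the arm stayed away from them.
  - No check disagreed at the end. I inferred that the cap is up from the measured height and force, not from a close-up of the neck gap.

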